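Send the pattern block and the dolly down the rocker chute

ROBOT

A 6-joint arm with a two-finger parallel gripper is mounted at the origin on the work surface. World frame = base frame: x ahead of the robot, y to its left, z up, the work surface at z = 0. Lengths are in m, angles in rad, forces in N, time in s.
With the tool pointing down it reaches from about 0.325 to 0.9 m from the base axis. Payload 6.1 kg.
Tool frame: the origin (TCP) lies midway between the tips of the shut fingers; the grasp point (between the pads) lies 19 mm behind it; x points along the fingers, y is the direction in which the jaws open and shut, and the axes are right-handed (so a half turn about x gives the same grasp; the last joint's range is limited). The gripper opens to 85 mm and grips with 20 to 120 N. Pads are 22 mm wide; open, the fingers measure 114 mm over their backs; the gripper's body (76 mm by 85 mm) begins 54 mm behind the grasp point. The pads swing forward as they close: fully open they stand 13 mm farther back than shut.
Start: joints at [-1.36, 0.22, 1.526, -0, 1.395, -0.126], TCP at [0.207, -0.59, 0.231] pointing down, gripper open.
Joint ranges: [-2.98, 2.98], [-0.91, 2.08], [0.09, 2.57], [-1.24, 4.39], [0.2, 2.65], [-2.68, 2.68]. Speed limits (rad/s): [2.57, 2.57, 3.01, 3.14, 3.14, 3.14].

INTERFACE

Orientations are given as [roll, pitch, yaw] about the fixed x, y, z axes, in that order (R = Rz(yaw) Ry(pitch) Rx(roll)).
In Python, from plant import movep, move_l, set_joints, gripper_to, hold, inverse_kinematics, observe, get_image, get_calibration, Unreachable, job_done gives the robot as it stands. Calls block until the motion is done:
- movep(position, orientation): joint-space move of the TCP to a pose.
- move_l(position, feed=0.15, rotation=None, max_force=None): straight line of the TCP; rotation=None keeps the orientation; feed is the mean speed in m/s. With max_force (N) it stops when the force on the tool has changed by that much, and returns True; else False.
- set_joints(angles): joint-space move.
- gripper_to(opening, f_grip=None): finger opening in m; f_grip is the grip in N (None keeps the last); returns when the fingers have stopped.
- hold(seconds).
- inverse_kinematics(position, orientation): joint angles nearest the present ones, or None.
- observe(): the state.
- get_image(name): name is "side" or "top" or "wrist"; returns (picture, depth): 480x640x3 uint8, red, green, blue; 480x640 float32, m along the optical axis (not along the pixel's ray), 0 where there is no reading.
- get_calibration(name): a dict with "intrinsics" (3x3 intrinsics, pixels), "dist_coeffs" ([k1, k2, p1, p2, k3] as OpenCV has them; the pictures are not rectified), "world_from_camera" (4x4, takes a point from camera to world coordinates). Camera axes: x right, y down, z forward; pixel columns grow to the right and rows downward; lengths in m; the calibration is good to about 2 mm. A picture is of the moment at which its call begins: read the wrist's pose just before it. get_calibration takes no time and is no camera call; for the wrist camera it gives the pose at the moment of the call.
A pose or a line that the arm cannot do raises Unreachable and nothing moves.
- job_done(): hands the job in, once; it reports no verdict.
The state is a dict: "time_s": time; "q": joint angles; "joint_velocities": joint speeds; "joint_torque": joint torques, N m; "eef_pos": TCP position; "tcp_rot": TCP orientation; "ft_force": force on the tool from outside, world axes, zero at the start; "torque": the same for the moment, N m; "opening": finger opening in m.
Only numpy, scipy, OpenCV 4.12 (cv2) and the standard library are available. Lean on these libraries where they do the work, as an engineer would, in place of code of your own. Each camera call takes 0.05 s, during which the arm holds its last target.

TASK

Send the cast aluminium pattern block, and after it the bakelite-handled bucking dolly, to the next station over the rocker chute: slide the cabinet's door aside to get at each, lower it onto the tray-side half of the pivoting pan and let go there, so that its own weight tips the pan and it slides into the catch tray; let the pan swing back level before the dolly goes on. Do not push the rocker with the robot, and leave the jar and the two cleco pliers where they are.

Things in the scene. Friction and masses are not known exactly. Their poses are not given: they have to be found in the camera images.
- cabinet: Low steel cabinet, fixed, yaw within 0.12 rad, on the robot's left or right. Origin on the table under the centre of its bay; x away from the robot, y along the bay. Bay, open on top: 360 mm (y) by 150 mm (x), floor 10 mm above the table, walls 6 mm thick, rim 62 mm above the table. Block and dolly lie one in each y half of it, 75 to 110 mm from the middle.
- door (a joint): Sliding steel door lying flat over the bay, 180 mm (y) by 166 mm (x), top 68 mm above the table: it covers half the bay. Value in m: its centre's offset from the bay's centre along the cabinet's y, -0.09 to +0.09; at +0.09 the y < 0 half of the bay is open, at -0.09 the y > 0 half. It drags with about 2.5 N and stays where it is left.
- door_handle (a point): Centre of the door's handle, a steel tab standing on the middle of the door: 50 mm along the cabinet's x, 14 mm thick along y (the sliding direction), 30 mm high, from 68 to 98 mm above the table. Axes as the cabinet's.
- block: Grey cast aluminium pattern block, about 0.26 kg: foot 60 mm (own x) by 44 mm (y) by 16 mm high, over its middle a step 34 mm (x) by 44 mm (y) up to 34 mm, a low round boss on top (39 mm in all). Origin at the centre of its underside, z up. It lies on the bay floor at any yaw.
- dolly: Bucking dolly, about 0.55 kg: dark steel head 58 mm (own x) by 44 mm (y) by 34 mm high, with a stubby round black bakelite handle 28 mm in diameter on its -x side, ending at x = -72 mm. Origin at the centre of the head's underside, z up; centre of mass within 8 mm of it. It lies roughly along the bay, handle towards the cabinet's -y.
- rocker: The whole rocker chute: a fixed stand with pan, slide and catch tray, on the side away from the cabinet, yaw within 0.2 rad. Origin on the table under the pan's pivot, x towards the catch tray (away from the robot); the pivot lies along y, 160 mm above the table, between two posts at y = +-85 mm, 168 mm high. From the pan's end a steel slide leads down into the tray.
- pan (a joint): Tilt of the pan in rad: 0 is level, where it rests on a stop, up to 0.56 with its tray end down. A counterweight of 0.03 to 0.04 N m brings it back when empty; a part tips it if its weight lies 25 mm or more to the tray side of the pivot. The pan is slippery: once tipped, parts slide off into the tray by themselves.
- pan_load (a point): Point on the pan's floor 45 mm to the tray side of the pivot: the middle of the place to set a part; 166 mm above the table when level. x along the pan to the tray, z up; tips with the pan. The floor reaches 145 mm back and 55 mm forward of it, to an open end; 130 mm wide inside; side and back walls 18 mm high. Parts leave to +x: a finger in front blocks them.
- tray_mouth (a point): Point on the floor of the catch tray (the next station), on its centre line at the near end, where the slide runs out into it. The tray reaches from here 225 mm to +x and 90 mm to each side; its smooth floor lies 5 mm above the table, walls 50 mm high at the sides and far end. Axes as the rocker's.
- jar: Squat amber glass jar, 68 mm in diameter, 68 mm high, steel cap; stands on the oak top at one or the other end. Origin at the centre of its base. Leave it alone.
- plier1: Nickel-plated cleco pliers, 160 mm long (own x), 60 mm wide, 12 mm high, lying on the oak top. Origin midway along them, on the underside. Leave it alone.
- plier2: The same kind of pliers, lying on the table in the gap between cabinet and rocker, pointing more or less away from the robot. Leave it alone.
- oak_top (a point): Centre of the cabinet's oak top, a strip along the far side of the bay, 110 mm (x) by 376 mm (y), 62 mm above the table. The jar stands on one end of it and a pair of pliers lies on the other. Axes as the cabinet's.

How it is judged:
On the way, in this order (a step that is already met when the one before it is completed fails the run):
1. the gripper lowers the block onto the pan, its underside within 25 mm of the pan's floor (contact force between block and the fingers above 0.5 N and z of block in the frame of pan_load between -0.01 and 0.025 m and x of block in the frame of pan_load between -0.1 and 0.06 m and y of block in the frame of pan_load between -0.06 and 0.06 m), for 0.05 s.
2. the block, let go, lies on the tipped pan (more than 0.2 rad) (contact force between block and the fingers below 0.2 N and value of joint pan above 0.2 rad and z of block in the frame of pan_load between -0.01 and 0.03 m and x of block in the frame of pan_load between -0.1 and 0.08 m and y of block in the frame of pan_load between -0.06 and 0.06 m), for 0.03 s.
3. the block is in the catch tray and the pan is back level (under 0.05 rad) (value of joint pan below 0.05 rad and x of block in the frame of tray_mouth between -0.01 and 0.23 m and y of block in the frame of tray_mouth between -0.09 and 0.09 m and z of block in the frame of tray_mouth below 0.07 m), for 0.1 s.
4. the gripper lowers the dolly onto the pan, its underside within 25 mm of the pan's floor (contact force between dolly and the fingers above 0.5 N and z of dolly in the frame of pan_load between -0.01 and 0.025 m and x of dolly in the frame of pan_load between -0.1 and 0.06 m and y of dolly in the frame of pan_load between -0.06 and 0.06 m), for 0.05 s.
5. the dolly, let go, lies on the tipped pan (more than 0.2 rad) (contact force between dolly and the fingers below 0.2 N and value of joint pan above 0.2 rad and z of dolly in the frame of pan_load between -0.01 and 0.03 m and x of dolly in the frame of pan_load between -0.1 and 0.08 m and y of dolly in the frame of pan_load between -0.06 and 0.06 m), for 0.03 s.
At the end, for the whole second after the job is handed in: Block and dolly both lie at rest in the catch tray (their origins within its walls and less than 70 mm above its floor, either way up, slower than 30 mm/s), and the empty pan is back level within 0.05 rad (all of step 3 and x of dolly in the frame of tray_mouth between -0.01 and 0.23 m and y of dolly in the frame of tray_mouth between -0.09 and 0.09 m and z of dolly in the frame of tray_mouth below 0.07 m and linear speed of each of block, dolly below 0.03 m/s); the robot touches nothing.
It fails at once if the robot pushes the rocker chute (more than 5 N) (contact force between any of the fingers, the arm and rocker above 5 N).
It fails at once if the jar is shifted by more than 30 mm or tipped (distance of jar from where it was at the start of the episode above 0.03 m or angle between jar's own z axis and vertical above 0.35 rad).
It fails at once if a pair of pliers is shifted by more than 40 mm (distance of any of plier1, plier2 from where it was at the start of the episode above 0.04 m).
It also fails if it takes over 72 s, if anything falls off the work surface, if the arm or the gripper's body presses on something with over 40 N, if the wrist force passes 120 N, or if a joint passes its speed limit or range.

## Working session

There is one attempt and no reset: what is moved stays moved. The work goes in short steps, each a Python script; the robot and the scene stay as the last script left them, time stands still between calls to the robot, and variables do not carry over. Pictures are saved under pics/ and viewed, and the job is handed in when it is done.

```bash
ls; mkdir -p pics
cat > h.py <<'E'
import numpy as np, cv2
from plant import *
def snap(cam,fn):
    c=get_calibration(cam); p,d=get_image(cam)
    cv2.imwrite('pics/'+fn+'.png',p[:,:,::-1]); np.savez('pics/'+fn+'.npz',p=p,d=d,K=c['intrinsics'],D=c['dist_coeffs'],T=c['world_from_camera'])
def load(fn):
    z=np.load('pics/'+fn+'.npz'); return z['p'],z['d'],np.array(z['K']),np.array(z['D']),np.array(z['T'])
def cloud(fn):
    p,d,K,D,T=load(fn); h,w=d.shape
    u,v=np.meshgrid(np.arange(w),np.arange(h))
    n=cv2.undistortPoints(np.stack([u.ravel(),v.ravel()],1).astype(np.float64)[:,None],K,D)[:,0]
    z=d.ravel(); P=np.stack([n[:,0]*z,n[:,1]*z,z],1)@T[:3,:3].T+T[:3,3]
    P[z==0]=np.nan
    return P.reshape(h,w,3),p
E
python3 - <<'E'
from h import *
snap('top','t0'); snap('side','s0'); o=observe(); print(o)
for c in('top','side'): print(get_calibration(c))
E
```

```text
pics
{'time_s': 0.1, 'q': array([-1.36012542e+00,  2.21127593e-01,  1.52746991e+00, -3.09112533e-05,
        1.39472278e+00, -1.26109864e-01]), 'joint_velocities': array([ 0.00022315, -0.00301317,  0.00044532,  0.00055451,  0.00013844,
       -0.00070799]), 'joint_torque': array([ 2.33458901e-03, -4.98250079e+01, -3.90544581e+01,  2.08212208e-05,
        5.72139194e-03,  2.31770980e-05]), 'eef_pos': array([ 0.20639904, -0.5893661 ,  0.23033501]), 'tcp_rot': array([-1.67929776,  1.56906843,  1.7990811 ]), 'ft_force': array([-0.31348438, -0.06305985, -0.21400236]), 'torque': array([ 0.03428515, -0.01745123, -0.04906014]), 'opening': 0.08554327610697164}
{'intrinsics': array([[486.35351899,   0.        , 321.70967077],
       [  0.        , 486.35351899, 244.16384114],
       [  0.        ,   0.        ,   1.        ]]), 'dist_coeffs': array([0.02868917, 0.        , 0.        , 0.        , 0.        ]), 'world_from_camera': array([[ 0.02215907, -0.97920521,  0.20165846,  0.37149119],
       [-0.99975254, -0.02130861,  0.00638745,  0.00326602],
       [-0.00195757, -0.2017501 , -0.97943508,  1.09213246],
       [ 0.        ,  0.        ,  0.        ,  1.        ]])}
{'intrinsics': array([[485.33552206,   0.        , 312.63017326],
       [  0.        , 485.33552206, 241.70377565],
       [  0.        ,   0.        ,   1.        ]]), 'dist_coeffs': array([-0.04089334,  0.        ,  0.        ,  0.        ,  0.        ]), 'world_from_camera': array([[-0.99641827, -0.05852983,  0.06103182,  0.52197497],
       [-0.08394063,  0.59732569, -0.79759388,  0.89860271],
       [ 0.01022716, -0.79986016, -0.60009926,  0.79436546],
       [ 0.        ,  0.        ,  0.        ,  1.        ]])}
```

View pics/t0.png

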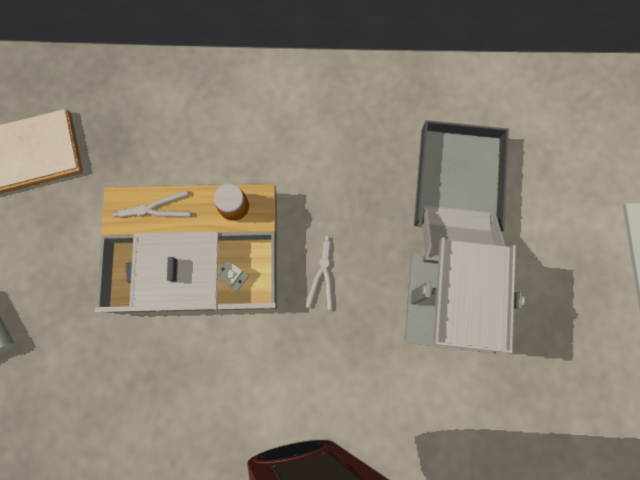

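View pics/s0.png

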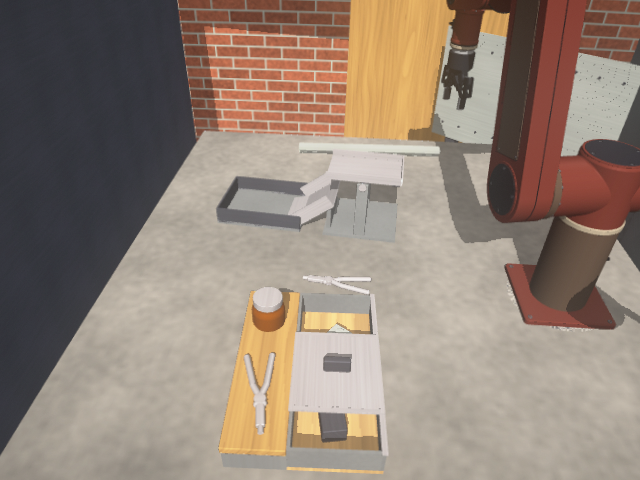

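The top view shows the cabinet on the left, with the bay spanning columns 100–275, the door handle at (172,269) and the block at (232,275). The dolly's head is just visible at (130,272). The rocker pan is at about (478,295) and the tray at (465,175). The jar is at (231,200), and the pliers are at (150,208) and (322,272).

Run:
```python
from h import *
P,p=cloud('t0')
np.set_printoptions(precision=4,suppress=True)
def rect(m,name):
    q=P[m][:, :2]; q=q[np.isfinite(q).all(1)]
    r=cv2.minAreaRect((q*1000).astype(np.float32)); print(name,len(q),r, 'z',np.nanmedian(P[m][:,2]))
def win(u0,u1,v0,v1):
    m=np.zeros(P.shape[:2],bool); m[v0:v1,u0:u1]=1; return m
Z=P[:,:,2]
rect(win(100,290,170,330)&(Z>.050)&(Z<.075),'cab all')
rect(win(120,225,225,315)&(Z>.066)&(Z<.074),'door')
rect(win(150,190,250,290)&(Z>.085),'handle')
rect(win(218,250,258,292)&(Z>.018)&(Z<.06),'block')
rect(win(218,250,258,292)&(Z>.037)&(Z<.06),'block top')
rect(win(105,133,255,290)&(Z>.018)&(Z<.06),'dolly')
rect(win(210,250,180,222)&(Z>.1),'jar')
rect(win(300,340,230,315)&(Z>.006),'plier2')
rect(win(425,530,230,360)&(Z>.155)&(Z<.172),'pan floor')
rect(win(425,530,230,360)&(Z>.172),'pan walls')
rect(win(425,530,230,360)&(Z>.155),'pan')
rect(win(410,515,115,235)&(Z>.045)&(Z<0.06),'tray walls')
for u in range(100,290,8): print(u,Z[272,u].round(3),end=' ')
print()
for v in range(235,360,6): print(v,P[v,478].round(3))
```

```text
cab all 14799 ((574.2935791015625, 300.0436096191406), (276.65753173828125, 376.5364685058594), 2.487102508544922) z 0.06566627116505486
door 6070 ((527.6326293945312, 328.20916748046875), (184.22808837890625, 227.037353515625), 2.4710748195648193) z 0.06907158930002999
handle 200 ((518.105712890625, 320.9020690917969), (49.38139724731445, 14.981056213378906), 2.7255735397338867) z 0.09794047954226404
block 543 ((516.402587890625, 208.49874877929688), (60.77030944824219, 43.719566345214844), 55.84837341308594) z 0.043119253432772675
block top 328 ((516.3118896484375, 208.41998291015625), (35.53357696533203, 43.63355255126953), 56.11405563354492) z 0.04528226943937452
dolly 322 ((519.2460327148438, 450.2454528808594), (77.41316223144531, 57.88508605957031), 2.589385986328125) z 0.04015625803300127
jar 827 ((661.4273071289062, 203.90838623046875), (61.26394271850586, 63.69915008544922), 53.2255744934082) z 0.1297282744737892
plier2 682 ((536.371337890625, 11.268901824951172), (81.3122329711914, 176.75912475585938), 85.5562744140625) z 0.011629798773603817
pan floor 7340 ((471.375213623
[... 601 characters left out ...]
2 0.097 180 0.068 188 nan 196 0.07 204 0.07 212 0.07 220 0.026 228 0.051 236 0.042 244 0.008 252 0.011 260 0.01 268 0.01 276 0.007 284 -0.004 
235 [ 0.618 -0.337  0.031]
241 [ 0.601 -0.332  0.046]
247 [nan nan nan]
253 [ 0.551 -0.292  0.168]
259 [ 0.54  -0.292  0.166]
265 [ 0.528 -0.292  0.165]
271 [ 0.517 -0.292  0.164]
277 [ 0.504 -0.29   0.168]
283 [ 0.493 -0.29   0.168]
289 [ 0.482 -0.289  0.167]
295 [ 0.47  -0.289  0.167]
301 [ 0.459 -0.288  0.167]
307 [ 0.447 -0.287  0.17 ]
313 [ 0.436 -0.287  0.167]
319 [ 0.425 -0.286  0.169]
325 [ 0.414 -0.287  0.165]
331 [ 0.403 -0.286  0.166]
337 [ 0.392 -0.285  0.169]
343 [ 0.381 -0.284  0.169]
349 [ 0.37  -0.334  0.006]
355 [ 0.357 -0.335  0.001]
```

Run:
```python
import cv2
p=cv2.imread('pics/t0.png')
cv2.imwrite('pics/t0c.png',cv2.resize(p[170:330,90:290],None,fx=4,fy=3.7,interpolation=2)[:600])
cv2.imwrite('pics/t0r.png',cv2.resize(p[200:370,400:540],None,fx=3.5,fy=3.5,interpolation=2))
```

```text
(no output)
```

View pics/t0c.png

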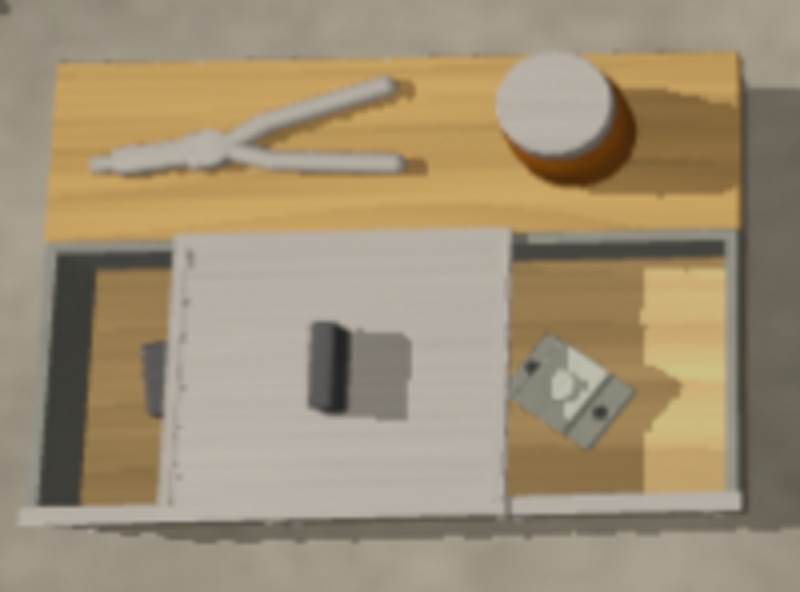

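View pics/t0r.png

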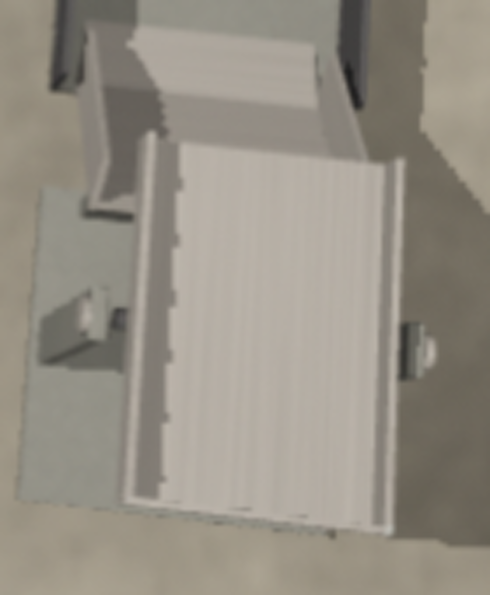

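```bash
cat >> h.py <<'E'
from scipy.spatial.transform import Rotation as Rn
import warnings; warnings.filterwarnings('ignore')
def ori(a):
    c,s=np.cos(a),np.sin(a)
    return Rn.from_matrix(np.array([[0,c,s],[0,s,-c],[-1,0,0]])).as_euler('xyz')
E
python3 - <<'E'
from h import *
np.set_printoptions(precision=3,suppress=True)
P,p=cloud('t0')
# rocker frame check
a=np.radians(-5.0); c,s=np.cos(a),np.sin(a); o=np.array([.4714,-.2808])
Q=(P[:,:,:2]-o)@np.array([[c,-s],[s,c]])
Z=P[:,:,2]
m=np.isfinite(Z)&(Z>.176)&(abs(Q[:,:,0])<.12)&(abs(Q[:,:,1])<.12)
print(np.histogram(Q[m][:,1],bins=np.arange(-.1,.1001,.005)))
for lo,hi in((-.09,-.05),(.05,.09)):
    k=m&(Q[:,:,1]>lo)&(Q[:,:,1]<hi); print(np.polyfit(Q[k][:,0],Q[k][:,1],1),Q[k][:,0].min(),Q[k][:,0].max(),Z[k].mean())
m=np.isfinite(Z)&(Z>.155)&(abs(Q[:,:,1])<.05)&(abs(Q[:,:,0])<.15); print('x ext',np.percentile(Q[m][:,0],[0,.5,99.5,100]))
m=np.isfinite(Z)&(Z>.04)&(Z<.06)&(Q[:,:,0]>.1)&(abs(Q[:,:,1])<.12)&(Q[:,:,0]<.5); print('tray',np.percentile(Q[m],[.5,99.5],axis=0))
cab=np.radians(2.49); 
lx,ly=o[0]+.045*c,o[1]+.045*s
for nm,pos,aa in(('handle',(.518,.321,.08),cab+np.pi/2),('hand2',(.52,.21,.08),cab+np.pi/2),('block',(.516,.208,.02),np.radians(145.85)),('loadB',(lx,ly,.18),a+np.pi/2),('dolly',(.52,.39,.02),cab),('dhi',(.52,.39,.3),cab)):
    for k in(0,1,-1):
        q=inverse_kinematics(list(pos),list(ori(aa+k*np.pi))); print(nm,k,q)
E
```

```text
(array([  0,   0,   0,   0,   0,   0, 128, 280,   4,   7,   9,   5,   7,
         8,   6,   5,  10,   5,   5,   8,   7,   6,   6,   7,   6,   7,
         9,   4,   7,   9,   6,   4,   9, 170, 176,   0,   0,   0,   0,
         0]), array([-0.1  , -0.095, -0.09 , -0.085, -0.08 , -0.075, -0.07 , -0.065,
       -0.06 , -0.055, -0.05 , -0.045, -0.04 , -0.035, -0.03 , -0.025,
       -0.02 , -0.015, -0.01 , -0.005,  0.   ,  0.005,  0.01 ,  0.015,
        0.02 ,  0.025,  0.03 ,  0.035,  0.04 ,  0.045,  0.05 ,  0.055,
        0.06 ,  0.065,  0.07 ,  0.075,  0.08 ,  0.085,  0.09 ,  0.095,
        0.1  ]))
[-0.012 -0.064] -0.1000184771720063 0.09839777822968057 0.18287825295610904
[0.016 0.069] -0.09999155129652729 0.09880561214301911 0.18339958229899403
x ext [-0.1   -0.1    0.098  0.1  ]
tray [[ 0.118 -0.095]
 [ 0.406  0.097]]
handle 0 [ 0.425  0.333  1.69  -0.     1.119 -1.189]
handle 1 [ 0.425  0.333  1.69  -0.     1.119  1.953]
handle -1 [ 0.425  0.333  1.69  -0.     1.119  1.953]
hand2 0 [ 0.243  0.228  1.821 -0.     1.093 -1.371]
hand2 1 [ 0.243  0.228  1.821 -0.     1.093  1.771]
hand2 -1 [ 0.243  0.228  1.821 -0.     1.093  1.771]
block 0 [ 0.241  0.31   1.853 -0.     0.979 -2.304]
block 1 [ 0.241  0.31   1.853 -0.     0.979  0.837]
block -1 [ 0.241  0.31   1.853 -0.     0.979  0.837]
loadB 0 [-0.638  0.177  1.675  0.     1.29  -2.121]
loadB 1 [-0.638  0.177  1.675  0.     1.29   1.02 ]
loadB -1 [-0.638  0.177  1.675  0.     1.29   1.02 ]
dolly 0 [ 0.522  0.498  1.595 -0.     1.048  0.479]
dolly 1 [ 0.522  0.498  1.595 -0.     1.048 -2.663]
dolly -1 [ 0.522  0.498  1.595 -0.     1.048 -2.663]
dhi 0 [ 0.522  0.246  1.368 -0.     1.527  0.479]
dhi 1 [ 0.522  0.246  1.368 -0.     1.527 -2.663]
dhi -1 [ 0.522  0.246  1.368 -0.     1.527 -2.663]
```

The pan's pivot is at about (0.471, -0.279), yaw -5°. The cabinet's yaw is +2.5°, and the door sits at about +0.023. First I'll grip the handle and slide the door to +0.09.

Run:
```python
from h import *
np.set_printoptions(precision=3,suppress=True)
cab=np.radians(2.49); e=list(ori(cab+np.pi/2)); hx,hy=.5181,.3209
cy=np.array([-np.sin(cab),np.cos(cab)])
movep([hx,hy,.22],e); gripper_to(.05,30)
print(observe()['time_s'])
print(move_l([hx,hy,.077],feed=.15,max_force=15)); 
gripper_to(0.0,30); o=observe(); print(o['opening'],o['ft_force'],o['eef_pos'],o['time_s'])
t=np.array([hx,hy])+.0665*cy
print(move_l([t[0],t[1],.077],feed=.1,max_force=15)); o=observe(); print(o['eef_pos'],o['ft_force'])
gripper_to(.05); move_l([t[0],t[1],.16],feed=.2)
e=list(ori(np.radians(145.85)+np.pi)); gripper_to(.075)
movep([.5164,.2085,.2],e)
snap('wrist','w1'); snap('top','t1'); o=observe(); print(o['time_s'],o['q'],o['eef_pos'])
```

```text
3.9
False
0.013465722256104722 [-1.401 -0.696  4.533] [0.519 0.321 0.078] 5.4083
True
[0.516 0.385 0.078] [-1.012 -2.262  4.103]
9.225 [0.243 0.083 1.74  0.    1.319 0.838] [0.516 0.209 0.2  ]
```

View pics/w1.png

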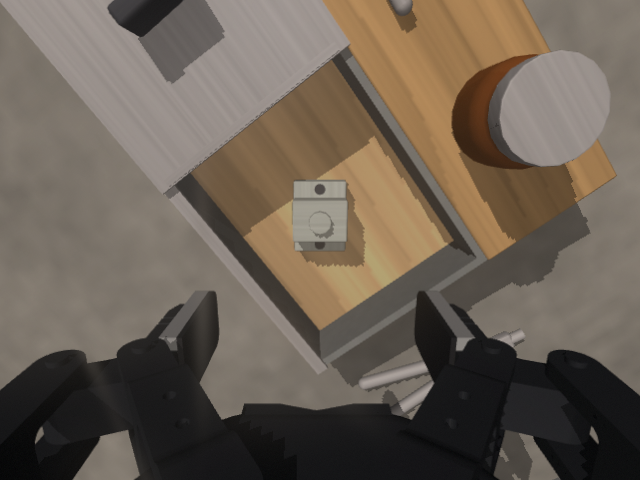

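View pics/t1.png

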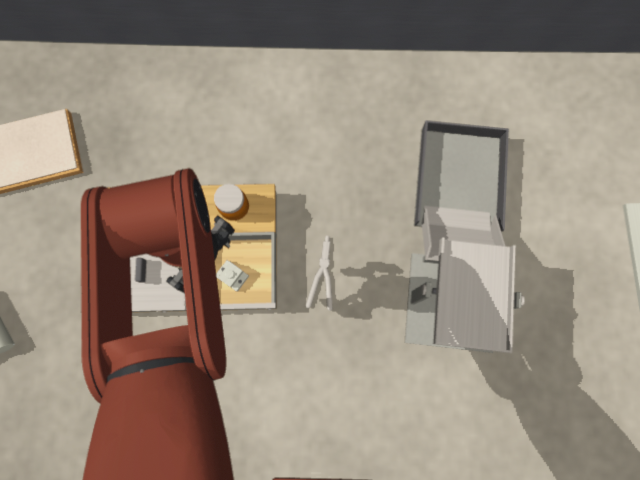

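Run:
```python
from h import *
P,p=cloud('w1'); Z=P[:,:,2]
near=np.isfinite(Z)&(np.hypot(P[:,:,0]-.516,P[:,:,1]-.208)<.06)
for lo,hi in((.018,.052),(.035,.052),(.018,.033)):
    m=near&(Z>lo)&(Z<hi); q=P[m][:,:2]; print(len(q),cv2.minAreaRect((q*1000).astype(np.float32)),np.median(Z[m]))
```

```text
3764 ((518.9917602539062, 206.22311401367188), (59.50798797607422, 43.83577346801758), 56.054954528808594) 0.042888430356757684
2337 ((518.9412841796875, 206.27041625976562), (33.71296691894531, 43.854881286621094), 56.31851577758789) 0.043663940087057485
1411 ((519.2327880859375, 206.06228637695312), (59.49100112915039, 43.32861328125), 56.18162536621094) 0.02555397534260706
```

The wrist view shows the whole block at (320,215), square to the image, and the door is clear of it. Next is the grasp and the move to the rocker.

Run:
```python
from h import *
np.set_printoptions(precision=3,suppress=True)
b=[.5182,.2069]; 
move_l([b[0],b[1],.2],feed=.2)
print(move_l([b[0],b[1],.017],feed=.15,max_force=20)); 
gripper_to(0.0,40); o=observe(); print(o['opening'],o['eef_pos'],o['ft_force'],o['time_s'])
move_l([b[0],b[1],.15],feed=.15); o=observe(); print(o['opening'],o['ft_force'])
move_l([b[0],b[1],.3],feed=.25)
a=np.radians(-5.0); L=[.5158,-.2828]
movep([L[0],L[1],.3],list(ori(a-np.pi/2)))
snap('wrist','w2'); o=observe(); print(o['opening'],o['time_s'],o['eef_pos'],o['q'])
```

```text
False
0.04336708647933331 [0.519 0.207 0.018] [-0.852  0.86   6.905] 11.225
0.04323347723257453 [-0.857 -0.492 -4.537]
0.043293269531027696 14.8417 [ 0.516 -0.282  0.3  ] [-0.634  0.096  1.538  0.     1.508  1.022]
```

View pics/w2.png

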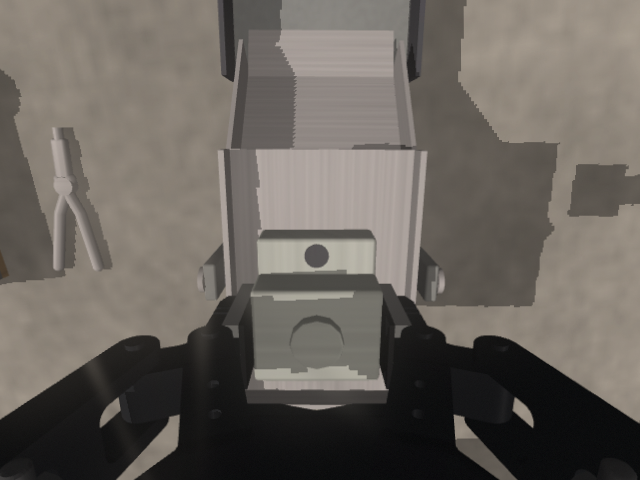

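The block is held square at about (317,330), and the pan below it spans columns 222–425, centred. I'll check the pan's position in this view, then lower and release.

Run:
```python
from h import *
np.set_printoptions(precision=3,suppress=True)
P,p=cloud('w2'); Z=P[:,:,2]
a=np.radians(-5.0); c,s=np.cos(a),np.sin(a); o=np.array([.5162,-.2827])
Q=(P[:,:,:2]-o)@np.array([[c,-s],[s,c]])
m=np.isfinite(Z)&(Z>.155)&(Z<.172)&(abs(Q[:,:,1])<.05)&(Q[:,:,0]>.02)&(Q[:,:,0]<.08); x=Q[m][:,0]; print('x end (exp .055)',np.percentile(x,[97,99,100]),np.median(Z[m]))
w=np.isfinite(Z)&(Z>.176)&(Z<.19)&(Q[:,:,0]>.0)&(Q[:,:,0]<.06)
y=Q[w][:,1]; print('walls y',np.median(y[y>0.05]),np.median(y[y<-.05]))
L=[.5158,-.2828]
move_l([L[0],L[1],.2],feed=.2)
move_l([L[0],L[1],.175],feed=.06); hold(.1); ob=observe(); print(ob['eef_pos'],ob['ft_force'],ob['opening'])
gripper_to(.066)
ob=observe(); print(ob['time_s'],ob['ft_force'],ob['opening'])
snap('side','s3'); snap('wrist','w3')
```

```text
x end (exp .055) [0.055 0.056 0.057] 0.1655180228236035
walls y 0.06336554839320245 -0.06897287227087624
[ 0.516 -0.283  0.175] [-0.793 -0.672 -3.18 ] 0.04340929913051854
16.5083 [-0.561 -0.136  0.627] 0.06623543382460367
```

View pics/s3.png

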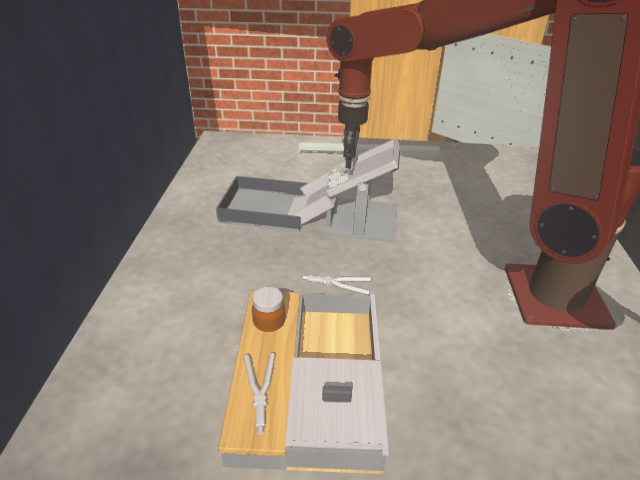

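View pics/w3.png

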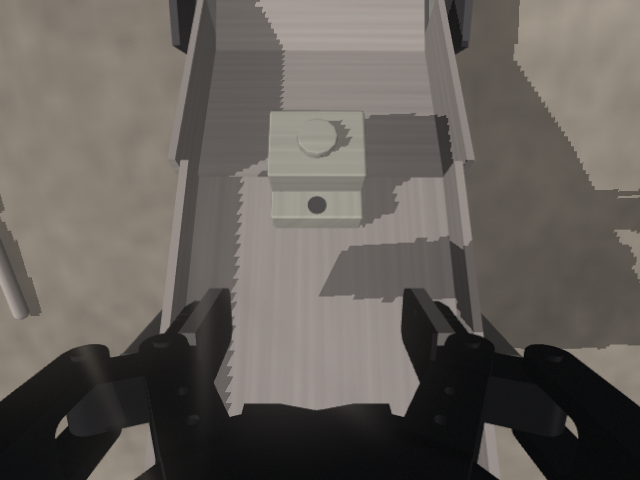

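The side view shows the pan tipped, and in the wrist view the block is sliding off at (317,165) with the fingers clear of it. I'll retract and check that the pan comes back level.

Run:
```python
from h import *
np.set_printoptions(precision=3,suppress=True)
move_l([.5158,-.2828,.28],feed=.2); hold(.3)
# over to door handle, at cabinet y +0.09
cab=np.radians(2.49); e=list(ori(cab+np.pi/2)); h=np.array([.516,.3848])
movep([h[0],h[1],.2],e); gripper_to(.05,30)
snap('top','t4'); snap('side','s4'); snap('wrist','w4'); print(observe()['time_s'])
P,p=cloud('t4'); Z=P[:,:,2]
a=np.radians(-5.0); c,s=np.cos(a),np.sin(a); o=np.array([.5162,-.2827])
Q=(P[:,:,:2]-o)@np.array([[c,-s],[s,c]])
m=np.isfinite(Z)&(abs(Q[:,:,1])<.05)&(Q[:,:,0]>-.14)&(Q[:,:,0]<.05)&(Z>.1); print('pan slope',np.polyfit(Q[m][:,0],Z[m],1))
m=np.isfinite(Z)&(abs(Q[:,:,1])<.085)&(Q[:,:,0]>.12)&(Q[:,:,0]<.36)&(Z>.025)&(Z<.06); print('block in tray?',m.sum(),np.median(Q[m],axis=0))
P,p=cloud('w4');Z=P[:,:,2];m=np.isfinite(Z)&(Z>.088)&(Z<.105)&(np.hypot(P[:,:,0]-h[0],P[:,:,1]-h[1])<.06);q=P[m][:,:2]; print('handle w',cv2.minAreaRect((q*1000).astype(np.float32)))
```

```text
20.4333
pan slope [-0.001  0.167]
block in tray? 956 [ 0.354 -0.001]
handle w ((517.3297729492188, 385.142822265625), (49.180076599121094, 13.634843826293945), 2.2365963459014893)
```

View pics/s4.png

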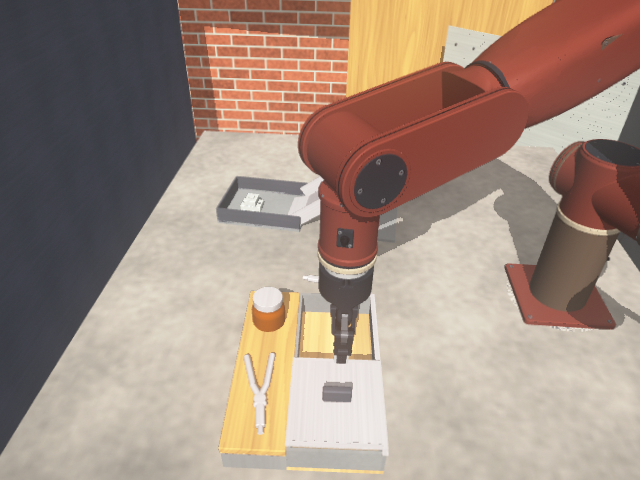

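View pics/t4.png

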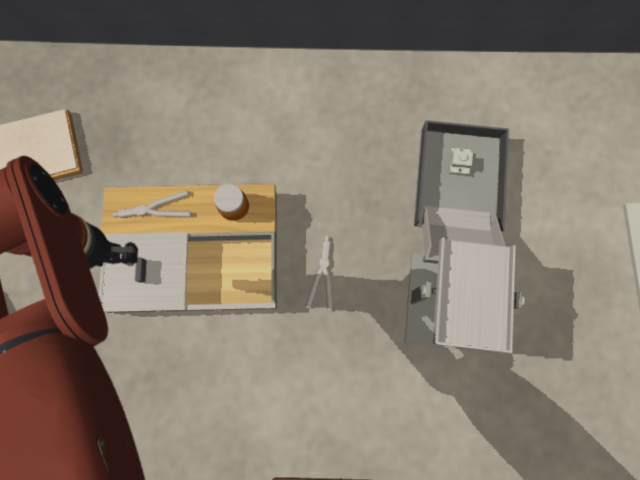

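The block lies in the tray at (462,160) and the pan is level (slope -0.001). Now the door goes to -0.09.

Run:
```python
from h import *
np.set_printoptions(precision=3,suppress=True)
cab=np.radians(2.49); h=np.array([.5172,.385]); cy=np.array([-np.sin(cab),np.cos(cab)])
move_l([h[0],h[1],.2],feed=.1)
print(move_l([h[0],h[1],.077],feed=.15,max_force=15)); gripper_to(0,30); print(observe()['opening'])
t=h-.180*cy
print(move_l([t[0],t[1],.077],feed=.13,max_force=15)); o=observe(); print(o['eef_pos'],o['ft_force'])
t=o['eef_pos'][:2]
gripper_to(.05); move_l([t[0],t[1],.16],feed=.2); gripper_to(.075)
movep([.515,.39,.22],list(ori(cab)))
snap('wrist','w5'); o=observe(); print(o['time_s'],o['q'],o['eef_pos'])
P,p=cloud('w5'); Z=P[:,:,2]
for lo,hi in((.018,.052),(.038,.052)):
    m=np.isfinite(Z)&(Z>lo)&(Z<hi)&(abs(P[:,:,0]-.52)<.06)&(P[:,:,1]>.3)&(P[:,:,1]<.468); q=P[m][:,:2]; print(len(q),cv2.minAreaRect((q*1000).astype(np.float32)),np.median(Z[m]))
```

```text
False
0.012804960195132177
False
[0.526 0.205 0.078] [-1.03   0.235  6.457]
26.65 [ 0.526  0.277  1.48  -0.     1.384  0.482] [0.515 0.39  0.22 ]
4912 ((527.06689453125, 382.6111145019531), (44.003047943115234, 100.691162109375), 10.917951583862305) 0.04306387087061789
4167 ((527.0287475585938, 382.8086853027344), (44.003047943115234, 100.28873443603516), 10.917951583862305) 0.043293195585297484
```

View pics/w5.png

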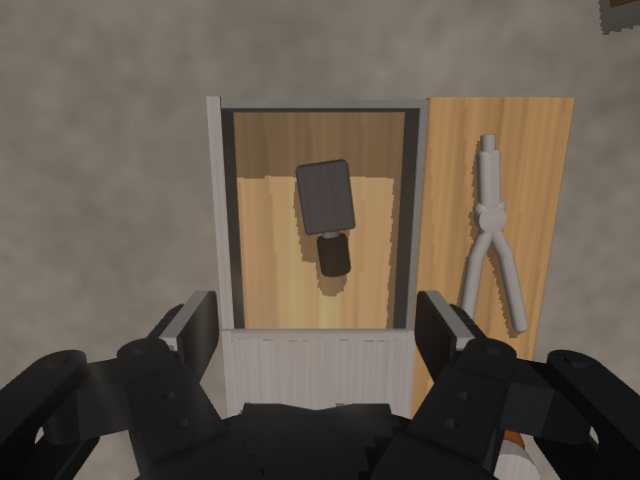

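The wrist view shows the dolly's head at (326,197) and its handle end at (338,275), fully uncovered. That gives a head centre of about (0.523, 0.404) with own x at 100.9°.

Run:
```python
from h import *
np.set_printoptions(precision=3,suppress=True)
d=[.5227,.4037]
movep([d[0],d[1],.15],list(ori(np.radians(10.9))))
print(move_l([d[0],d[1],.017],feed=.15,max_force=20))
gripper_to(0,70); o=observe(); print(o['opening'],o['eef_pos'],o['ft_force'],o['time_s'])
move_l([d[0],d[1],.15],feed=.15); o=observe(); print(o['opening'],o['ft_force'],o['torque'])
move_l([d[0],d[1],.3],feed=.25)
a=np.radians(-5.0); L=[.512,-.2830]
movep([L[0],L[1],.3],list(ori(a-np.pi/2)))
snap('wrist','w6'); snap('side','s6'); o=observe(); print(o['opening'],o['time_s'],o['eef_pos'],o['q'])
```

```text
False
0.042591205100796385 [0.524 0.404 0.018] [-1.094 -0.282  5.94 ] 28.4667
0.04279049756248559 [-0.115  0.262 -5.326] [-0.105  0.043 -0.024]
0.042611689966797525 32.7917 [ 0.512 -0.282  0.3  ] [-0.638  0.089  1.546  0.     1.507  1.018]
```

View pics/w6.png

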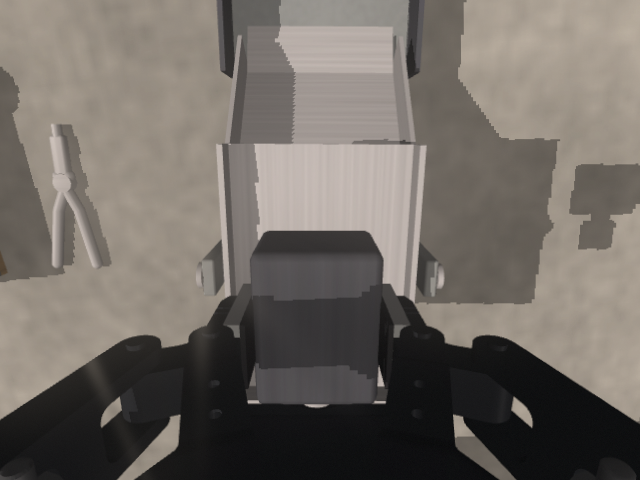

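View pics/s6.png

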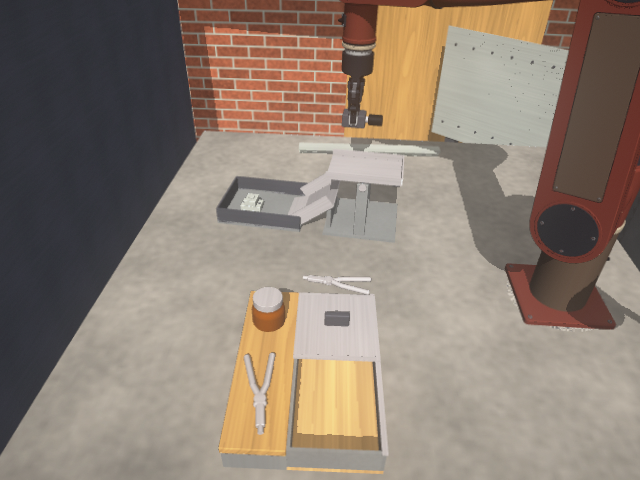

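The dolly is held level and in line with the pan: head at (317,320) in the wrist view, handle pointing back. The pan is level, so I'll lower and release.

Run:
```python
from h import *
np.set_printoptions(precision=3,suppress=True)
L=[.512,-.2830]
move_l([L[0],L[1],.2],feed=.2)
move_l([L[0],L[1],.175],feed=.06); hold(.1); ob=observe(); print(ob['eef_pos'],ob['ft_force'],ob['opening'])
gripper_to(.068)
ob=observe(); print(ob['time_s'],ob['ft_force'],ob['opening'])
snap('side','s7'); snap('wrist','w7')
```

```text
[ 0.512 -0.283  0.175] [ 0.808 -0.672 -5.05 ] 0.043039528471573954
34.475 [-0.091  0.116 -0.066] 0.06828330674735887
```

View pics/s7.png

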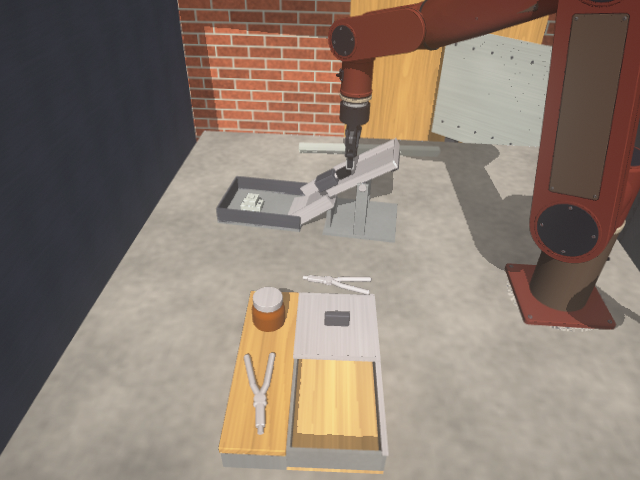

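View pics/w7.png

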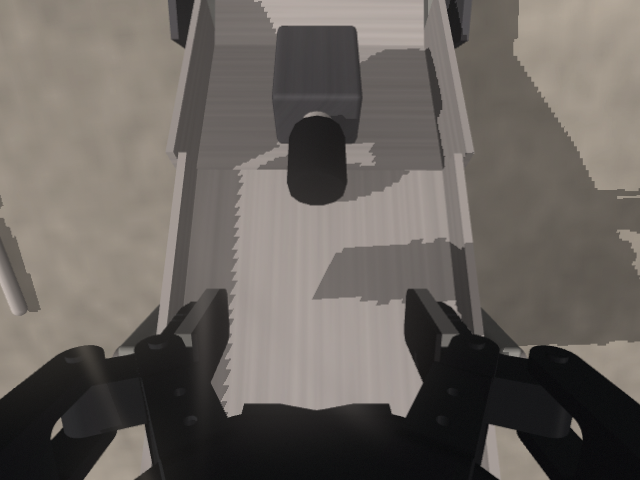

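The pan has tipped and the dolly is sliding onto the chute, with its head at (317,80) in the wrist view. I'll retract and check.

Run:
```python
from h import *
np.set_printoptions(precision=3,suppress=True)
move_l([.512,-.2830,.28],feed=.2); set_joints([-1.1,0.1,1.45,0,1.5,0.8]); hold(1.0)
snap('top','t8'); snap('side','s8'); print(observe()['time_s'],observe()['eef_pos'])
P,p=cloud('t8'); P0,_=cloud('t0'); Z=P[:,:,2]
a=np.radians(-5.0); c,s=np.cos(a),np.sin(a); o=np.array([.5162,-.2827])
Q=(P[:,:,:2]-o)@np.array([[c,-s],[s,c]])
m=np.isfinite(Z)&(abs(Q[:,:,1])<.05)&(Q[:,:,0]>-.14)&(Q[:,:,0]<.05)&(Z>.1); print('pan slope',m.sum(),np.polyfit(Q[m][:,0],Z[m],1))
for nm,(u0,u1,v0,v1),zl,zh in(('jar',(210,250,180,222),.1,.16),('plier2',(300,340,230,315),.006,.03),('plier1',(105,195,185,225),.067,.09)):
    for X in(P0,P):
        w=X[v0:v1,u0:u1]; k=(w[:,:,2]>zl)&(w[:,:,2]<zh); print(nm,k.sum(),w[k].mean(0))
```

```text
37.4667 [ 0.351 -0.517  0.347]
pan slope 5309 [-0.001  0.167]
jar 827 [0.659 0.202 0.126]
jar 822 [0.659 0.202 0.125]
plier2 682 [0.521 0.008 0.012]
plier2 682 [0.522 0.008 0.012]
plier1 804 [0.653 0.376 0.073]
plier1 805 [0.653 0.377 0.073]
```

View pics/t8.png

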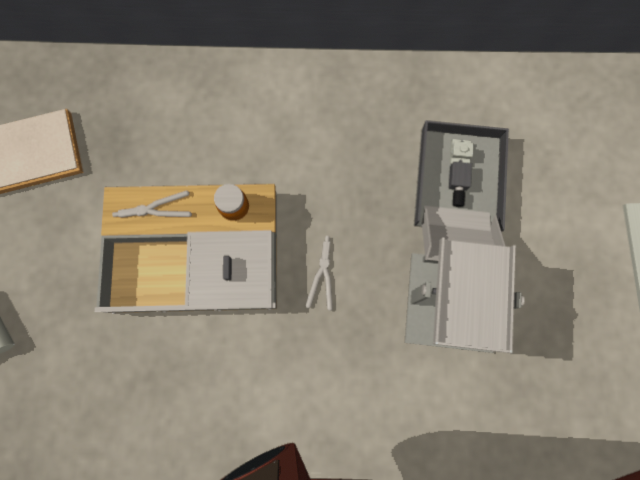

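View pics/s8.png

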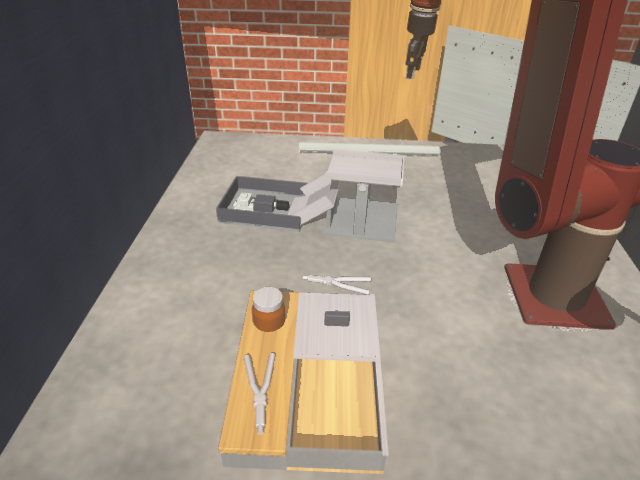

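Both parts lie in the tray, the block at (462,150) and the dolly head at (460,176). The pan is level, and the jar and pliers haven't moved. The arm is clear, so I'm handing in.

Run:
```python
from h import *
snap('top','t9'); a,_=cloud('t8'); b,_=cloud('t9')
w=np.s_[120:215,415:510]; d=abs(np.load('pics/t8.npz')['p'][w].astype(int)-np.load('pics/t9.npz')['p'][w]).max(); print('tray change',d, observe()['time_s'])
job_done()
```

```text
tray change 4 37.5167
the job is handed in; nothing more can be done
```

I sent the block and then the dolly over the rocker chute. Both are in the catch tray, and I handed the job in at about 37.5 s of the 72 s allowed. The hand-in reports no verdict, so this rests on my own checks.

- **Block:** I slid the door to its +y end, lowered the block onto the tray-side half of the pan and let go. The pan tipped, the block slid into the tray, and the pan measured level again (slope about -0.001) before the dolly went on.
- **Dolly:** I slid the door to its -y end and set the dolly on the pan handle-back, the same way. It also slid into the tray, and the pan came back level (slope about -0.001).
- **Last checks:** The jar and both pliers were within about 1 mm of where they started. The tray looked the same in pictures taken just before hand-in, though those were only about 0.05 s apart. The arm was parked clear of everything.
- **Disagreements:** The top and wrist cameras differed by about 3 mm on the block's position, which did not affect the grasp. The wrist force sensor drifted by a few newtons, so I relied on the pictures and the finger opening instead. The first door move stopped on its 15 N force limit, as intended, when the door reached its end stop.

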